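# Fill the palm sugar jar to its ring

## Robot

A 7-joint arm with a two-finger parallel gripper is mounted at the origin on the work surface. World frame = base frame: x ahead of the robot, y to its left, z up, the work surface at z = 0. Lengths are in m, angles in rad, forces in N, time in s.
With the tool pointing down it reaches from about 0.4 to 0.85 m from the base axis. Payload 10.4 kg.
Tool frame: the origin (TCP) lies midway between the tips of the shut fingers; the grasp point (between the pads) lies 19 mm behind it; z points along the fingers, y is the line along which they close (so a half turn about z gives the same grasp; the last joint's range is limited). The gripper opens to 87 mm and grips with 3 to 60 N. Pads are 19 mm wide; open, the fingers measure 117 mm over their backs; the gripper's body (75 mm by 190 mm) begins 51 mm behind the grasp point.
Start: joints at [-1.157, 0.332, -0.065, 1.46, 0.022, 1.35, -0.088], TCP at [0.264, 0.566, 0.223] pointing down, gripper open.
Joint ranges: [-2.6, 2.6], [-0.5, 2.12], [-1.47, 1.34], [0.16, 2.42], [-1.27, 4.41], [0.06, 2.06], [-2.6, 2.6]. Speed limits (rad/s): [2.22, 2.22, 2.79, 2.79, 3.14, 3.14, 3.14].

## Interface

Orientations are given as a rotation vector (axis times angle).
In Python, from station import arm gives the robot as it stands.
- The arm moves only by the tool carry_out, never from a script. Its argument "plan" is a list of rows, each an object with "translation": the shift along the tool's x, y, z scaled (see below), a list of three; "rotation": the turn, a rotation vector about the tool's x, y, z scaled (see below), a list of three; "fingers": the closure in counts, from 0 (fully open) to 255 (shut). A call has exactly 8 rows; each row shifts and turns the commanded pose from where the row before left it, along the tool's axes as they then stand; what a row does not reach is not made up. The controller multiplies each number of a shift by 0.2 m and each number of a turn by 180 degrees. A row lasts 1/10 s, in which the tool goes at most 50 mm and 8.59 degrees, less where a joint would pass 70% of its speed; a pose out of reach is approached as far as the arm can. A call with a number of a shift or a turn outside -1 to 1 is refused whole. A call with a gripper value outside its range is refused whole. The fingers move at their own pace and stop on an object; the grip force is fixed at half the most. Time passes only in rows, so rows that do not move let the fingers close, or fill a call up. It gives the time, the measured TCP pose, the force, the opening and the grip force at its end, in the units of the state.
- arm.get_state(): the state, without advancing time (a new reading comes with each control period).
- arm.read_camera(name): name is "side" or "top"; returns the picture (384x512x3 uint8, blue, green, red); there is no depth.
- arm.calibration(name): a dict with "mtx" (3x3 intrinsics, pixels), "R" (3x3) and "t" (3): a world point X has camera coordinates R X + t. Camera axes: x right, y down, z forward; pixel columns grow to the right and rows downward; lengths in m; the calibration is good to about 2 mm. A picture is of the moment at which its call begins. calibration takes no time and is no camera call.
- arm.close_job(): hands the job in; it is judged then, once.
The state is a dict: "time_s": time; "joints": joint angles; "qd": joint speeds; "joint_efforts": joint torques, N m; "tcp_pos": TCP position; "ee_rot": TCP orientation; "contact_force": force on the tool from outside, world axes, zero at the start; "ft_torque": the same for the moment, N m; "width": finger opening in m; "grip_force": force on a finger pad.
Only numpy, scipy, OpenCV 4.12 (cv2) and the standard library are available. Lean on these libraries where they do the work, as an engineer would, in place of code of your own. Each camera call takes 0.05 s, during which the arm holds its last target. There are 200 camera calls.

## Task

Stack palm sugar discs flat on one another in the narrow glass jar with the dark ring until the top of the stack is level with that ring, neither short of it nor above it. Leave the disc that is not needed lying on the counter, and keep the jar standing about where it is.

Things in the scene. Friction and masses are not known exactly. Their poses are not given: they have to be found in the camera images.
- jar: Narrow open glass jar, loose, about 0.7 kg, on a dark wood foot 88 mm across; left or right of the sugar. 82 mm high; bore 60 mm, inner floor 8 mm above the counter. A thin dark steel ring around it is centred 72 mm above the counter; above it the glass flares to the lip, 84 mm across, 76 mm inside. Origin: centre of underside, z up. (The wide jar opposite, 110 mm across, has no ring.)
- thick_a: Thick round disc of dark brown palm sugar, 50 mm across and 32 mm thick, about 85 g, lying flat on the counter. Origin: the disc's centre (16 mm above the counter at the start); z is its axis.
- thick_b: A second disc just like thick_a: 50 mm across, 32 mm thick, lying flat. Origin: the disc's centre; z is its axis.
- thin: Thin round disc of the same palm sugar, 50 mm across but only 18 mm thick, about 50 g, lying flat. Origin: the disc's centre (9 mm above the counter at the start); z is its axis. (A rounded dome of palm sugar, 68 mm across, lies among the discs too and is not a disc.)
There are look-alikes about, which are no part of the job. What is shaped like the thick_b but purple is not meant.

How it is judged:
On the way, in this order (a step that is already met when the one before it is completed fails the run):
1. one thick disc lies flat on the floor of the ringed jar (((z of thick_a in the frame of jar between 0.018 and 0.03 m and horizontal distance between thick_a and jar below 0.014 m and angle between the z axis of thick_a and the z axis of jar, either way round below 0.17 rad) or (z of thick_b in the frame of jar between 0.018 and 0.03 m and horizontal distance between thick_b and jar below 0.014 m and angle between the z axis of thick_b and the z axis of jar, either way round below 0.17 rad))), for 0.2 s.
2. the other thick disc lies flat on it, its top level with the ring ((((z of thick_a in the frame of jar between 0.018 and 0.03 m and horizontal distance between thick_a and jar below 0.014 m and angle between the z axis of thick_a and the z axis of jar, either way round below 0.17 rad) and (z of thick_b in the frame of jar between 0.05 and 0.062 m and horizontal distance between thick_b and jar below 0.014 m and angle between the z axis of thick_b and the z axis of jar, either way round below 0.17 rad)) or ((z of thick_b in the frame of jar between 0.018 and 0.03 m and horizontal distance between thick_b and jar below 0.014 m and angle between the z axis of thick_b and the z axis of jar, either way round below 0.17 rad) and (z of thick_a in the frame of jar between 0.05 and 0.062 m and horizontal distance between thick_a and jar below 0.014 m and angle between the z axis of thick_a and the z axis of jar, either way round below 0.17 rad)))), for 0.2 s.
At the end, for the whole second after the job is handed in: Both thick discs lie in the ringed jar one on the other, within 14 mm of its axis and 10 degrees of flat, the top of the stack within 6 mm of the ring's middle; the thin disc lies on the counter outside the jar; the jar stands upright within 50 mm of where it began; jar and discs at rest ((((z of thick_a in the frame of jar between 0.018 and 0.03 m and horizontal distance between thick_a and jar below 0.014 m and angle between the z axis of thick_a and the z axis of jar, either way round below 0.17 rad) and (z of thick_b in the frame of jar between 0.05 and 0.062 m and horizontal distance between thick_b and jar below 0.014 m and angle between the z axis of thick_b and the z axis of jar, either way round below 0.17 rad)) or ((z of thick_b in the frame of jar between 0.018 and 0.03 m and horizontal distance between thick_b and jar below 0.014 m and angle between the z axis of thick_b and the z axis of jar, either way round below 0.17 rad) and (z of thick_a in the frame of jar between 0.05 and 0.062 m and horizontal distance between thick_a and jar below 0.014 m and angle between the z axis of thick_a and the z axis of jar, either way round below 0.17 rad))) and linear speed of each of jar, thick_a, thick_b below 0.02 m/s and angle between jar's own z axis and vertical below 0.1 rad and distance of jar from where it was at the start of the episode below 0.05 m and height (world z) of thin below 0.03 m and horizontal distance between thin and jar above 0.05 m); the robot touches nothing.
It fails at once if the jar is tipped more than 25 degrees (angle between jar's own z axis and vertical above 0.44 rad).
It also fails if it takes over 58 s, if anything falls off the work surface, if the arm or the gripper's body presses on something with over 40 N, if the wrist force passes 120 N, or if a joint passes its speed limit or range.

## Working session

There is one attempt and no reset: what is moved stays moved. The work goes in short steps, Python scripts to look and compute and a tool call to move; the robot and the scene stay as the last step left them, time stands still between calls to the robot, and variables do not carry over. Pictures are saved under pics/ and viewed, at most 10 in all, crops included, and the job is handed in when it is done.

Besides the shell and the picture viewer there is one more tool, called after "Emit:" by a JSON object that holds its "name" and its "arguments", one argument or row to a line. carry_out: Moves the arm, as the interface text tells. Its arguments: {"type":"object","properties":{"plan":{"type":"array","items":{"type":"object","properties":{"translation":{"type":"array","items":{"type":"number","minimum":-1,"maximum":1}},"rotation":{"type":"array","items":{"type":"number","minimum":-1,"maximum":1}},"fingers":{"type":"number"}}}}},"required":["plan"]}

```bash
mkdir -p pics; python3 - <<'E'
from station import arm
import cv2
for n in("top","side"):
    cv2.imwrite(f"pics/{n}0.png",arm.read_camera(n)); c=arm.calibration(n); print(n,c)
print(arm.get_state())
E
```

```text
top {'mtx': array([[367.63416024,   0.        , 258.94579181],
       [  0.        , 367.63416024, 196.05714105],
       [  0.        ,   0.        ,   1.        ]]), 'R': array([[ 0.01922771, -0.99975096, -0.01132793],
       [-0.98264047, -0.01680519, -0.18475737],
       [ 0.18452099,  0.01468374, -0.98271888]]), 't': array([-0.01897025,  0.5736975 ,  0.84688732])}
side {'mtx': array([[375.32340123,   0.        , 255.50188537],
       [  0.        , 375.32340123, 183.55697651],
       [  0.        ,   0.        ,   1.        ]]), 'R': array([[ 0.95058634, -0.3101015 ,  0.01492235],
       [-0.1956509 , -0.63568303, -0.74674481],
       [ 0.24105257,  0.70692584, -0.66494324]]), 't': array([-0.57152673,  0.13366753,  0.76751556])}
{'time_s': 0.1, 'joints': array([-1.1566152 ,  0.33281945, -0.06470955,  1.46086609,  0.02158418,
        1.34991431, -0.08853751]), 'qd': array([-1.66663517e-04, -1.43184578e-03, -6.91248052e-04, -2.36330900e-03,
        8.61592238e-05, -1.41274160e-03, -5.22857227e-04]), 'joint_efforts': array([ 1.78875784e-03, -6.24541998e+01,  2.47969909e-02, -3.90720248e+01,
       -6.13710377e-02,  3.65045713e-02,  7.03322166e-05]), 'tcp_pos': array([0.26423311, 0.56600252, 0.22182261]), 'ee_rot': array([-6.80619697e-01, -3.06672899e+00,  2.02566492e-03]), 'contact_force': array([-0.1478757 , -0.41838932,  0.04154784]), 'ft_torque': array([-0.02943563, -0.01604195, -0.01009237]), 'grip_force': 0.0, 'width': 0.08673098974388031}
```

View pics/top0.png

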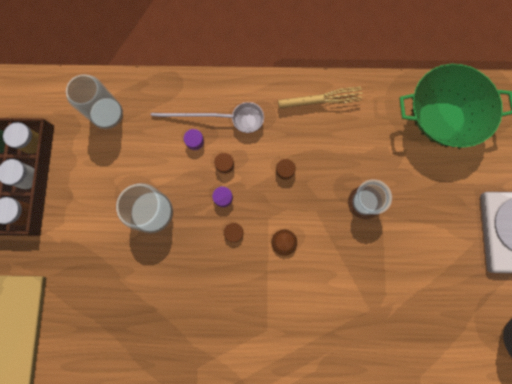

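View pics/side0.png

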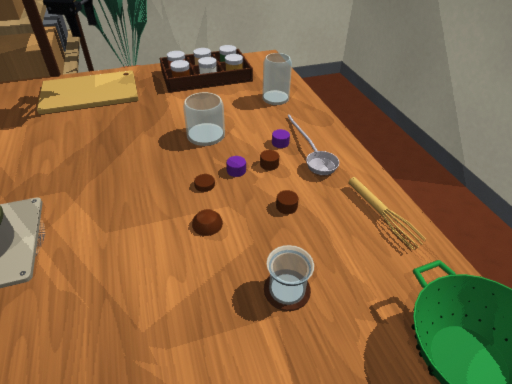

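The top view shows brown objects at (224,162), (286,169), (234,232) and (285,242). Purple look-alikes are at (194,139) and (222,196). The ringed jar with its dark foot is at (371,198), and the wide jar at (145,208). In the side view, (270,159) and (287,202) look like the thick discs, (204,182) is flatter and so the thin one, and (207,222) is the dome. I'll measure these and check them in a crop.

```bash
cat > h.py <<'E'
from station import arm
import cv2, numpy as np
def ray(n,uv):
    c=arm.calibration(n); d=c["R"].T@np.linalg.inv(c["mtx"])@np.array([*uv,1.]); return -c["R"].T@c["t"],d
def onplane(n,uv,z):
    o,d=ray(n,uv); return o+d*(z-o[2])/d[2]
def tri(a,b):
    (o1,d1),(o2,d2)=ray("top",a),ray("side",b)
    d1=d1/np.linalg.norm(d1);d2=d2/np.linalg.norm(d2)
    s=np.linalg.lstsq(np.c_[d1,-d2],o2-o1,rcond=None)[0]
    p,q=o1+s[0]*d1,o2+s[1]*d2; return (p+q)/2,np.linalg.norm(p-q)
def blobs(mask,amin):
    k,l,st,ce=cv2.connectedComponentsWithStats(mask.astype(np.uint8),connectivity=4)
    return [(ce[i].round(1),st[i]) for i in range(1,k) if st[i][4]>amin]
def brown(im):
    h=cv2.cvtColor(im,cv2.COLOR_BGR2HSV); return ((h[...,0]<14)|(h[...,0]>172))&(h[...,1]>130)&(h[...,2]<100)
def grey(im):
    h=cv2.cvtColor(im,cv2.COLOR_BGR2HSV); return (h[...,1]<90)
E
python3 - <<'E'
from h import *
T,S=cv2.imread("pics/top0.png"),cv2.imread("pics/side0.png")
for n,im,(x0,y0,x1,y1) in(("top",T,(150,100,420,280)),("side",S,(150,130,330,330))):
    m=np.zeros(im.shape[:2],bool); m[y0:y1,x0:x1]=1
    for nm,f in(("brown",brown),("grey",grey)):
        for c,s in blobs(f(im)&m,60): print(n,nm,c,s,onplane(n,c,.016).round(4))
a=cv2.resize(T[120:260,180:420],None,fx=3.3,fy=3.3,interpolation=cv2.INTER_CUBIC)
cv2.imwrite("pics/c_top.png",a)
cv2.imwrite("pics/c_side.png",cv2.resize(S[140:315,170:330],None,fx=3.4,fy=3.4,interpolation=cv2.INTER_CUBIC))
E
```

```text
top brown [226.2 169.8] [217 164  17  10  72] [0.6487 0.0781 0.016 ]
top brown [284.1 176.3] [276 170  18  12  85] [ 0.6338 -0.0718  0.016 ]
top brown [360.8 213.2] [348 189  31  35 215] [ 0.5414 -0.2657  0.016 ]
top brown [283.9 244.9] [272 230  25  26 249] [ 0.4584 -0.0724  0.016 ]
top grey [231.4 116.5] [ 151  102  113   31 1112] [0.7952 0.0695 0.016 ]
top grey [371.7 197.7] [ 352  180   40   35 1114] [ 0.5816 -0.2946  0.016 ]
top grey [158.8 210.4] [150 186  22  47 784] [0.5395 0.2458 0.016 ]
side brown [175.3 141.2] [158 130  38  21 447] [0.4464 0.2374 0.016 ]
side brown [268.3 163.9] [257 156  22  16 198] [0.6579 0.0684 0.016 ]
side brown [310.4 173. ] [302 164  20  17 107] [0.7466 0.0033 0.016 ]
side brown [224.1 174.3] [218 169  16  10  72] [0.5392 0.0616 0.016 ]
side brown [202.7 183.6] [190 175  25  18 325] [0.4814 0.0432 0.016 ]
side brown [284.4 203.7] [267 191  31  26 508] [ 0.6445 -0.0792  0.016 ]
side brown [205.8 225.7] [192 211  30  25 434] [ 0.4592 -0.0917  0.016 ]
side brown [262.1 300.5] [ 232  277   78   44 1384] [ 0.5166 -0.2967  0.016 ]
side grey [204.9 136.4] [186 130  39  16 509] [0.529  0.2365 0.016 ]
side grey [317.4 159.1] [299 130  31  45 568] [0.7876 0.0497 0.016 ]
side grey [288.8 273.4] [ 267  245   47   60 2175] [ 0.5837 -0.2576  0.016 ]
```

View pics/c_side.png

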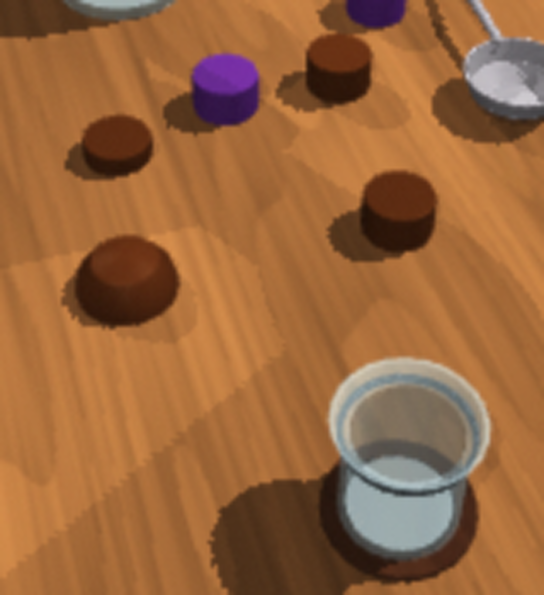

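View pics/c_top.png

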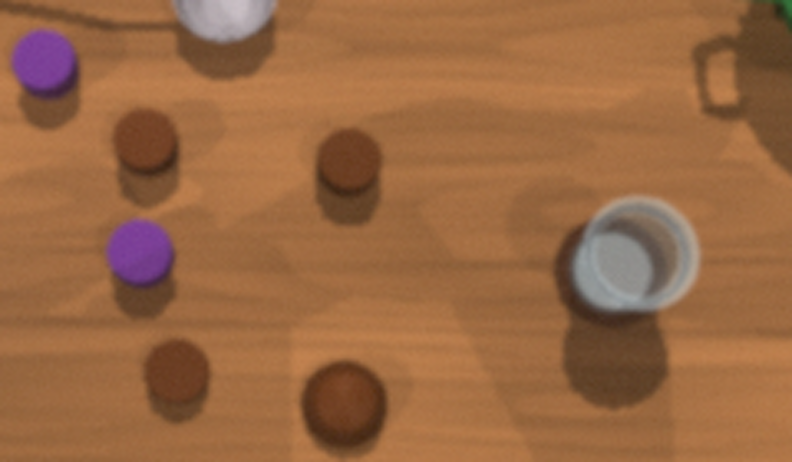

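The crops confirm it. The thick discs, tall with dark side walls, are at top (224,162) / side (270,160) and top (286,168) / side (287,202). The thin disc is at top (234,232), the dome at (285,242), and the discs at (194,139) and (222,196) are purple. The ringed jar's lip is at top ≈(375,197), side ≈(290,265). Next I'll get exact positions.

```bash
cat >> h.py <<'E'
def ratio(im):
    b=cv2.GaussianBlur(im,(0,0),.6).astype(float); return b[...,1]/(b[...,2]+1)
def ell(mask,box):
    x0,y0,x1,y1=box; m=np.zeros(mask.shape,np.uint8); m[y0:y1,x0:x1]=mask[y0:y1,x0:x1]
    cs,_=cv2.findContours(m,cv2.RETR_EXTERNAL,cv2.CHAIN_APPROX_NONE); c=max(cs,key=cv2.contourArea)
    return cv2.fitEllipse(cv2.convexHull(c)) , c[:,0]
E
python3 - <<'E'
from h import *
T,S=cv2.imread("pics/top0.png"),cv2.imread("pics/side0.png")
r=ratio(T); print(r[162,210:240].round(2)); print(r[150:184,224].round(2)); print(T[150:184,224,2])
r=ratio(S); print(r[202,268:306].round(2)); print(r[188:218,287].round(2)); print(S[188:218,287,2])
# lip
eT,c=ell(grey(T),(340,170,400,230)); print("lip top",eT, c.min(0),c.max(0))
eS,c=ell(grey(S),(255,235,325,320)); print("jar side",eS,c.min(0),c.max(0))
E
```

```text
[0.66 0.66 0.66 0.65 0.62 0.59 0.57 0.56 0.58 0.56 0.56 0.56 0.57 0.57
 0.57 0.56 0.56 0.57 0.57 0.57 0.56 0.57 0.57 0.63 0.65 0.66 0.66 0.67
 0.67 0.67]
[0.68 0.67 0.64 0.61 0.58 0.57 0.57 0.58 0.56 0.58 0.58 0.57 0.57 0.57
 0.56 0.56 0.57 0.57 0.57 0.57 0.57 0.58 0.6  0.63 0.66 0.66 0.66 0.67
 0.67 0.67 0.67 0.67 0.67 0.67]
[179 172 158 135 123 121 119 118 118 118 116 118 116 118 115 117 113 114
 114 114  97  78  71  93 108 117 121 123 122 122 123 121 129 152]
[0.64 0.64 0.63 0.62 0.63 0.62 0.62 0.62 0.58 0.52 0.49 0.47 0.48 0.46
 0.47 0.47 0.47 0.47 0.46 0.47 0.47 0.46 0.46 0.46 0.47 0.47 0.47 0.48
 0.49 0.54 0.61 0.64 0.64 0.65 0.65 0.64 0.65 0.64]
[0.65 0.63 0.57 0.5  0.47 0.45 0.45 0.46 0.46 0.46 0.47 0.47 0.46 0.46
 0.47 0.47 0.48 0.47 0.47 0.47 0.47 0.47 0.48 0.47 0.5  0.55 0.6  0.62
 0.64 0.64]
[194 190 134  98  94  94  94  94  94  94  93  93  94  94  93  93  81  54
  47  46  46  46  45  44  44  50  75 111 171 177]
lip top ((371.6632995605469, 198.04359436035156), (35.16374206542969, 40.45064926147461), 62.8071174621582) [352 180] [391 214]
jar side ((288.6769104003906, 273.82373046875), (49.3630256652832, 59.969669342041016), 4.4443464279174805) [267 245] [313 304]
```

```bash
python3 - <<'E'
from h import *
T,S=cv2.imread("pics/top0.png"),cv2.imread("pics/side0.png")
mT=ratio(T)<.61; mS=ratio(S)<.56
def cen(m,p):
    for c,s in blobs(m,60):
        if s[0]<=p[0]<s[0]+s[2] and s[1]<=p[1]<s[1]+s[3]: return c,s
for nm,a,b,h in(("A",(224,162),(270,160),.016),("B",(286,168),(287,202),.016),("thin",(234,232),(204,182),.009)):
    (ca,sa),(cb,sb)=cen(mT,a),cen(mS,b)
    print(nm,ca,sa,cb,sb,"tri",tri(ca,cb),"plane",onplane("top",ca,h).round(4),onplane("side",cb,h).round(4))
def proj(n,X):
    c=arm.calibration(n); p=(c["mtx"]@(c["R"]@X.T+c["t"][:,None])); return (p[:2]/p[2]).T
th=np.linspace(0,2*np.pi,90)
from scipy.optimize import fsolve
circ=lambda x,y,z,r:np.c_[x+r*np.cos(th),y+r*np.sin(th),0*th+z]
# lip extremes: outer edge 42 mm at z=.082
def ft(v):
    p=proj("top",circ(*v,.082,.042)); return [p[:,0].max()-391.5,p[:,1].min()-179.5]
def fs(v):
    p=proj("side",circ(*v,.082,.042)); return [(p[:,0].max()+p[:,0].min())/2-290,p[:,1].min()-244.5]
for n,f in(("top",ft),("side",fs)):
    v=fsolve(f,[.57,-.3]); p=proj(n,circ(*v,.082,.042)); print(n,v,p.min(0),p.max(0))
# foot in the side view
c,s=cen(mS,(289,303)) or (None,None); print("foot",c,s)
E
```

```text
A [223.6 162.5] [215 153  18  20 277] [269.1 159.4] [260 150  19  20 322] tri (array([0.66720549, 0.08574368, 0.01587317]), np.float64(0.0018874574736110698)) plane [0.6681 0.0856 0.016 ] [0.6661 0.0855 0.016 ]
B [285.3 168.6] [277 160  18  19 274] [286.7 201.7] [276 191  22  23 416] tri (array([ 0.65319737, -0.07453583,  0.01595248]), np.float64(0.002322891298514292)) plane [ 0.6544 -0.0747  0.016 ] [ 0.6519 -0.0747  0.016 ]
thin [233.1 232.2] [224 223  19  19 276] [203.9 182.2] [194 174  21  17 285] tri (array([0.48736541, 0.05573857, 0.00855995]), np.float64(0.0018405139319032766)) plane [0.4882 0.0556 0.009 ] [0.4864 0.0552 0.009 ]
top [ 0.57131625 -0.27955467] [355.72681692 179.5       ] [391.5        214.49202412]
side [ 0.57140083 -0.28052219] [265.78055007 244.49999999] [314.21944999 284.4076093 ]
foot [296.4 302.9] [279 287  31  23 132]
```

Heights and sizes agree: both discs triangulate to z≈16 mm and the two views put the jar within 1 mm. The positions are A (0.667, 0.086), B (0.653, -0.0745) and jar (0.571, -0.280). I'll yaw so the fingers close along world y, then travel to A.

Emit:
{"name": "carry_out", "arguments": {
  "plan": [
    {"translation": [0, 0, 0], "rotation": [0, 0, -0.0464], "fingers": 0},
    {"translation": [0, 0, 0], "rotation": [0, 0, -0.0464], "fingers": 0},
    {"translation": [0, 0, 0], "rotation": [0, 0, -0.0464], "fingers": 0},
    {"translation": [-0.155, -0.185, 0], "rotation": [0, 0, 0], "fingers": 0},
    {"translation": [-0.155, -0.185, 0], "rotation": [0, 0, 0], "fingers": 0},
    {"translation": [-0.155, -0.185, 0], "rotation": [0, 0, 0], "fingers": 0},
    {"translation": [-0.155, -0.185, 0], "rotation": [0, 0, 0], "fingers": 0},
    {"translation": [-0.155, -0.185, 0], "rotation": [0, 0, 0], "fingers": 0}
  ]
}}

```text
time_s: 0.9
tcp_pos: [0.4203, 0.3796, 0.2224]
ee_rot: [0.001, -3.141, 0.0]
contact_force: [1.0, 0.9, -0.5]
width: 0.0871
grip_force: 0.0
```

Emit:
{"name": "carry_out", "arguments": {
  "plan": [
    {"translation": [-0.155, -0.185, 0], "rotation": [0, 0, 0], "fingers": 0},
    {"translation": [-0.155, -0.185, 0], "rotation": [0, 0, 0], "fingers": 0},
    {"translation": [-0.155, -0.185, 0], "rotation": [0, 0, 0], "fingers": 0},
    {"translation": [-0.155, -0.185, 0], "rotation": [0, 0, 0], "fingers": 0},
    {"translation": [-0.155, -0.185, 0], "rotation": [0, 0, 0], "fingers": 0},
    {"translation": [-0.155, -0.185, 0], "rotation": [0, 0, 0], "fingers": 0},
    {"translation": [-0.155, -0.185, 0], "rotation": [0, 0, 0], "fingers": 0},
    {"translation": [-0.155, -0.185, 0], "rotation": [0, 0, 0], "fingers": 0}
  ]
}}

```text
time_s: 1.7
tcp_pos: [0.6685, 0.084, 0.2222]
ee_rot: [0.001, -3.141, 0.0]
contact_force: [0.8, 0.4, -0.1]
width: 0.0874
grip_force: 0.0
```

Emit:
{"name": "carry_out", "arguments": {
  "plan": [
    {"translation": [0, 0, 0.2], "rotation": [0, 0, 0], "fingers": 0},
    {"translation": [0, 0, 0.2], "rotation": [0, 0, 0], "fingers": 0},
    {"translation": [0, 0, 0.2], "rotation": [0, 0, 0], "fingers": 0},
    {"translation": [0, 0, 0.2], "rotation": [0, 0, 0], "fingers": 0},
    {"translation": [0, 0, 0.1], "rotation": [0, 0, 0], "fingers": 0},
    {"translation": [0, 0, 0.05], "rotation": [0, 0, 0], "fingers": 0},
    {"translation": [0, 0, 0], "rotation": [0, 0, 0], "fingers": 0},
    {"translation": [0, 0, 0], "rotation": [0, 0, 0], "fingers": 0}
  ]
}}

```text
time_s: 2.5
tcp_pos: [0.6684, 0.0857, 0.0338]
ee_rot: [-0.001, 3.14, 0.001]
contact_force: [-0.2, -0.3, 1.0]
width: 0.0871
grip_force: 0.0
```

Emit:
{"name": "carry_out", "arguments": {
  "plan": [
    {"translation": [0.006, 0, 0.04], "rotation": [0, 0, 0], "fingers": 0},
    {"translation": [0, 0, 0.035], "rotation": [0, 0, 0], "fingers": 0},
    {"translation": [0, 0, 0], "rotation": [0, 0, 0], "fingers": 0},
    {"translation": [0, 0, 0], "rotation": [0, 0, 0], "fingers": 255},
    {"translation": [0, 0, 0], "rotation": [0, 0, 0], "fingers": 255},
    {"translation": [0, 0, 0], "rotation": [0, 0, 0], "fingers": 255},
    {"translation": [0, 0, 0], "rotation": [0, 0, 0], "fingers": 255},
    {"translation": [0, 0, 0], "rotation": [0, 0, 0], "fingers": 255}
  ]
}}

```text
time_s: 3.3
tcp_pos: [0.6665, 0.0856, 0.0177]
ee_rot: [-0.001, 3.141, 0.0]
contact_force: [-0.4, -0.7, -0.7]
width: 0.055
grip_force: 0.0
```

```bash
python3 - <<'E'
from h import *
print(arm.get_state()["width"],arm.get_state()["grip_force"])
im=arm.read_camera("side"); cv2.imwrite("pics/g1.png",cv2.resize(im[90:220,200:340],None,fx=4,fy=4,interpolation=cv2.INTER_CUBIC))
E
```

```text
0.05495346636413735 0.0
```

View pics/g1.png

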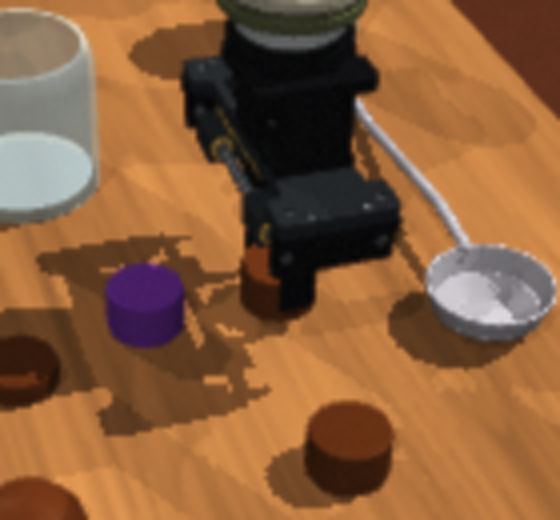

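The picture shows the fingers straddling the thick disc at (269,160), centred and still closing, with the tip at about (274,167).

Emit:
{"name": "carry_out", "arguments": {
  "plan": [
    {"translation": [0, 0, 0], "rotation": [0, 0, 0], "fingers": 255},
    {"translation": [0, 0, 0], "rotation": [0, 0, 0], "fingers": 255},
    {"translation": [0, 0, 0], "rotation": [0, 0, 0], "fingers": 255},
    {"translation": [0, 0, 0], "rotation": [0, 0, 0], "fingers": 255},
    {"translation": [0, 0, -0.1], "rotation": [0, 0, 0], "fingers": 255},
    {"translation": [0, 0, -0.2], "rotation": [0, 0, 0], "fingers": 255},
    {"translation": [0, 0, -0.2], "rotation": [0, 0, 0], "fingers": 255},
    {"translation": [0, 0, -0.2], "rotation": [0, 0, 0], "fingers": 255}
  ]
}}

```text
time_s: 4.15
tcp_pos: [0.666, 0.0856, 0.1588]
ee_rot: [0.001, -3.141, -0.0]
contact_force: [0.8, 0.4, -0.9]
width: 0.0491
grip_force: 30.0
```

```bash
python3 - <<'E'
from h import *
print(arm.get_state()["width"],arm.get_state()["grip_force"])
for y in(.045,.055): 
    o,d=ray("side",(274.3,167)); print(o+d*(y-o[1])/d[1])
E
```

```text
0.049072681791787386 29.999858736991882
[0.6653562 0.045     0.0221897]
[0.66948851 0.055      0.01341542]
```

Emit:
{"name": "carry_out", "arguments": {
  "plan": [
    {"translation": [0.06, -0.2285, 0], "rotation": [0, 0, 0], "fingers": 255},
    {"translation": [0.06, -0.2285, 0], "rotation": [0, 0, 0], "fingers": 255},
    {"translation": [0.06, -0.2285, 0], "rotation": [0, 0, 0], "fingers": 255},
    {"translation": [0.06, -0.2285, 0], "rotation": [0, 0, 0], "fingers": 255},
    {"translation": [0.06, -0.2285, 0], "rotation": [0, 0, 0], "fingers": 255},
    {"translation": [0.06, -0.2285, 0], "rotation": [0, 0, 0], "fingers": 255},
    {"translation": [0.06, -0.2285, 0], "rotation": [0, 0, 0], "fingers": 255},
    {"translation": [0.06, -0.2285, 0], "rotation": [0, 0, 0], "fingers": 255}
  ]
}}

```text
time_s: 4.95
tcp_pos: [0.5699, -0.2816, 0.1575]
ee_rot: [-0.001, 3.141, 0.001]
contact_force: [1.6, 0.1, -0.5]
width: 0.049
grip_force: 30.0
```

```bash
python3 - <<'E'
from h import *
a=arm.read_camera("top");b=arm.read_camera("side")
cv2.imwrite("pics/raw_side.png",b)
c=[cv2.resize(i,(400,500),interpolation=cv2.INTER_CUBIC) for i in(a[130:255,320:420],b[190:315,240:340])]
cv2.imwrite("pics/j1.png",np.hstack(c)); print(arm.get_state()["tcp_pos"],arm.get_state()["ee_rot"])
E
```

```text
[ 0.56664173 -0.28866386  0.15769173] [-0.01561127 -3.14009742  0.0063076 ]
```

View pics/j1.png

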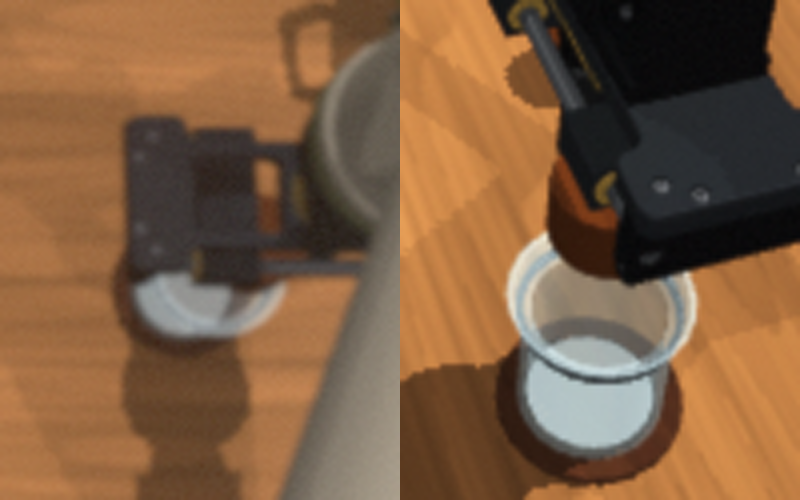

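The disc is held flat above the jar, whose lip is at about side (290,265). The arm was still swinging, so I'll settle it before lowering.

Emit:
{"name": "carry_out", "arguments": {
  "plan": [
    {"translation": [0, 0, 0], "rotation": [0, 0, 0], "fingers": 255},
    {"translation": [0, 0, 0], "rotation": [0, 0, 0], "fingers": 255},
    {"translation": [0, 0, 0], "rotation": [0, 0, 0], "fingers": 255},
    {"translation": [0, 0, 0], "rotation": [0, 0, 0], "fingers": 255},
    {"translation": [0, 0, 0.05], "rotation": [0, 0, 0], "fingers": 255},
    {"translation": [0, 0, 0.05], "rotation": [0, 0, 0], "fingers": 255},
    {"translation": [0, 0, 0], "rotation": [0, 0, 0], "fingers": 255},
    {"translation": [0, 0, 0], "rotation": [0, 0, 0], "fingers": 255}
  ]
}}

```text
time_s: 5.85
tcp_pos: [0.5703, -0.2799, 0.1369]
ee_rot: [0.001, -3.141, -0.001]
contact_force: [1.2, -0.8, -0.4]
width: 0.0493
grip_force: 30.0
```

```bash
python3 - <<'E'
from h import *
b=arm.read_camera("side")
s=arm.get_state();print(s["tcp_pos"],s["ee_rot"])
m=ratio(b)<.56
print([(c,s_) for c,s_ in blobs(m,60) if 220<c[0]<340 and 200<c[1]<320])
E
```

```text
[ 0.57059794 -0.2800769   0.13739736] [ 7.51495652e-04 -3.14134864e+00 -1.87247540e-04]
[(array([284.1, 247.6]), array([277, 232,  17,  28, 268], dtype=int32)), (array([297.2, 302.8]), array([280, 287,  29,  23, 110], dtype=int32))]
```

Emit:
{"name": "carry_out", "arguments": {
  "plan": [
    {"translation": [-0.004, 0, 0.05], "rotation": [0, 0, 0], "fingers": 255},
    {"translation": [0, 0, 0.05], "rotation": [0, 0, 0], "fingers": 255},
    {"translation": [0, 0, 0.05], "rotation": [0, 0, 0], "fingers": 255},
    {"translation": [0, 0, 0.05], "rotation": [0, 0, 0], "fingers": 255},
    {"translation": [0, 0, 0.045], "rotation": [0, 0, 0], "fingers": 255},
    {"translation": [0, 0, 0], "rotation": [0, 0, 0], "fingers": 255},
    {"translation": [0, 0, 0], "rotation": [0, 0, 0], "fingers": 255},
    {"translation": [0, 0, 0], "rotation": [0, 0, 0], "fingers": 255}
  ]
}}

```text
time_s: 6.7
tcp_pos: [0.5718, -0.2803, 0.0891]
ee_rot: [-0.001, 3.141, -0.0]
contact_force: [0.1, 0.0, -1.0]
width: 0.0488
grip_force: 30.0
```

```bash
python3 - <<'E'
from h import *
b=arm.read_camera("side")
cv2.imwrite("pics/j2.png",cv2.resize(b[190:315,240:340],(480,600),interpolation=cv2.INTER_CUBIC)); s=arm.get_state();print(s["tcp_pos"],s["ee_rot"],s["contact_force"])
E
```

```text
[ 0.57175326 -0.28031265  0.08909989] [-6.49087227e-04  3.14066206e+00 -4.50198445e-04] [ 0.22822666  0.72904466 -1.41246109]
```

View pics/j2.png

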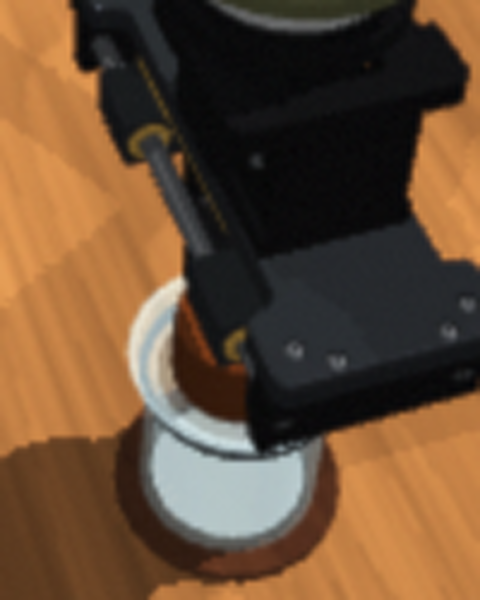

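The disc's lower edge is inside the flare at about (284,270) and centred, with no contact force. I'll lower 3 mm more and release.

Emit:
{"name": "carry_out", "arguments": {
  "plan": [
    {"translation": [0, 0, 0.015], "rotation": [0, 0, 0], "fingers": 255},
    {"translation": [0, 0, 0], "rotation": [0, 0, 0], "fingers": 255},
    {"translation": [0, 0, 0], "rotation": [0, 0, 0], "fingers": 0},
    {"translation": [0, 0, 0], "rotation": [0, 0, 0], "fingers": 0},
    {"translation": [0, 0, 0], "rotation": [0, 0, 0], "fingers": 0},
    {"translation": [0, 0, 0], "rotation": [0, 0, 0], "fingers": 0},
    {"translation": [0, 0, 0], "rotation": [0, 0, 0], "fingers": 0},
    {"translation": [0, 0, 0], "rotation": [0, 0, 0], "fingers": 0}
  ]
}}

```text
time_s: 7.55
tcp_pos: [0.5714, -0.2801, 0.0855]
ee_rot: [-0.001, 3.142, 0.0]
contact_force: [0.5, 0.2, -0.5]
width: 0.085
grip_force: 0.0
```

Emit:
{"name": "carry_out", "arguments": {
  "plan": [
    {"translation": [0, 0, 0], "rotation": [0, 0, 0], "fingers": 0},
    {"translation": [0, 0, -0.1], "rotation": [0, 0, 0], "fingers": 0},
    {"translation": [0, 0, -0.2], "rotation": [0, 0, 0], "fingers": 0},
    {"translation": [0, 0, -0.2], "rotation": [0, 0, 0], "fingers": 0},
    {"translation": [-0.1, 0.25, 0], "rotation": [0, 0, 0], "fingers": 0},
    {"translation": [-0.1, 0.25, 0], "rotation": [0, 0, 0], "fingers": 0},
    {"translation": [-0.1, 0.25, 0], "rotation": [0, 0, 0], "fingers": 0},
    {"translation": [-0.1, 0.25, 0], "rotation": [0, 0, 0], "fingers": 0}
  ]
}}

```text
time_s: 8.35
tcp_pos: [0.6461, -0.0925, 0.1858]
ee_rot: [-0.0, 3.141, 0.0]
contact_force: [0.3, 0.2, 0.6]
width: 0.0867
grip_force: 0.0
```

```bash
python3 - <<'E'
from h import *
a=arm.read_camera("top");b=arm.read_camera("side")
cv2.imwrite("pics/raw_t3.png",a);cv2.imwrite("pics/raw_s3.png",b)
c=[cv2.resize(i,(400,500),interpolation=cv2.INTER_CUBIC) for i in(a[130:255,320:420],b[210:335,240:340])]
cv2.imwrite("pics/j3.png",np.hstack(c)); print(arm.get_state()["tcp_pos"],arm.get_state()["ee_rot"])
E
```

```text
[ 0.64784152 -0.08427495  0.18490895] [-0.01870678  3.14116769  0.00724482]
```

View pics/j3.png

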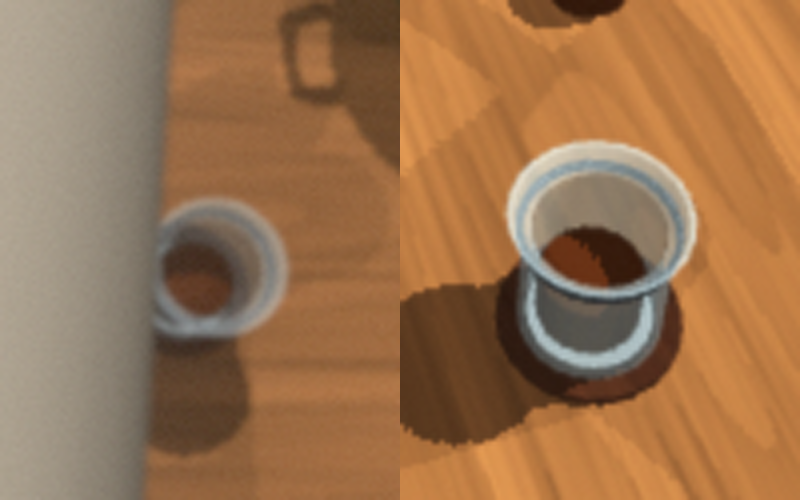

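The disc lies flat at the bottom of the upright jar, with its top at about side (289,277). Now disc B.

Emit:
{"name": "carry_out", "arguments": {
  "plan": [
    {"translation": [-0.009, 0.0275, 0.1], "rotation": [0, 0, 0], "fingers": 0},
    {"translation": [0, 0, 0.2], "rotation": [0, 0, 0], "fingers": 0},
    {"translation": [0, 0, 0.2], "rotation": [0, 0, 0], "fingers": 0},
    {"translation": [0, 0, 0.1], "rotation": [0, 0, 0], "fingers": 0},
    {"translation": [0, 0, 0.05], "rotation": [0, 0, 0], "fingers": 0},
    {"translation": [0, 0, 0], "rotation": [0, 0, 0], "fingers": 0},
    {"translation": [0, 0, 0], "rotation": [0, 0, 0], "fingers": 0},
    {"translation": [0, 0, 0], "rotation": [0, 0, 0], "fingers": 0}
  ]
}}

```text
time_s: 9.25
tcp_pos: [0.6485, -0.0891, 0.0573]
ee_rot: [-0.001, 3.139, -0.0]
contact_force: [-0.3, -0.5, 0.1]
width: 0.087
grip_force: 0.0
```

```bash
python3 - <<'E'
from h import *
print(arm.get_state()["tcp_pos"],onplane("side",(288.7,277),.04),onplane("top",(320+200/4,130+283/4),.04))
E
```

```text
[ 0.6484922  -0.08908927  0.05730071] [ 0.57272339 -0.27977811  0.04      ] [ 0.56934958 -0.28297852  0.04      ]
```

Emit:
{"name": "carry_out", "arguments": {
  "plan": [
    {"translation": [-0.0235, 0.073, 0], "rotation": [0, 0, 0], "fingers": 0},
    {"translation": [0, 0, 0], "rotation": [0, 0, 0], "fingers": 0},
    {"translation": [0, 0, 0.06], "rotation": [0, 0, 0], "fingers": 0},
    {"translation": [0, 0, 0.06], "rotation": [0, 0, 0], "fingers": 0},
    {"translation": [0, 0, 0.04], "rotation": [0, 0, 0], "fingers": 0},
    {"translation": [0, 0, 0.035], "rotation": [0, 0, 0], "fingers": 0},
    {"translation": [0, 0, 0], "rotation": [0, 0, 0], "fingers": 0},
    {"translation": [0, 0, 0], "rotation": [0, 0, 0], "fingers": 0}
  ]
}}

```text
time_s: 10.05
tcp_pos: [0.6521, -0.0744, 0.0164]
ee_rot: [0.0, -3.141, 0.0]
contact_force: [0.3, 0.2, 0.1]
width: 0.0869
grip_force: 0.0
```

Emit:
{"name": "carry_out", "arguments": {
  "plan": [
    {"translation": [-0.005, 0, -0.007], "rotation": [0, 0, 0], "fingers": 0},
    {"translation": [0, 0, 0], "rotation": [0, 0, 0], "fingers": 255},
    {"translation": [0, 0, 0], "rotation": [0, 0, 0], "fingers": 255},
    {"translation": [0, 0, 0], "rotation": [0, 0, 0], "fingers": 255},
    {"translation": [0, 0, 0], "rotation": [0, 0, 0], "fingers": 255},
    {"translation": [0, 0, 0], "rotation": [0, 0, 0], "fingers": 255},
    {"translation": [0, 0, 0], "rotation": [0, 0, 0], "fingers": 255},
    {"translation": [0, 0, 0], "rotation": [0, 0, 0], "fingers": 255}
  ]
}}

```text
time_s: 10.85
tcp_pos: [0.6531, -0.0743, 0.0179]
ee_rot: [0.001, -3.142, -0.0]
contact_force: [0.6, 0.2, 0.6]
width: 0.0492
grip_force: 30.0
```

Emit:
{"name": "carry_out", "arguments": {
  "plan": [
    {"translation": [0, 0, 0], "rotation": [0, 0, 0], "fingers": 255},
    {"translation": [0, 0, 0], "rotation": [0, 0, 0], "fingers": 255},
    {"translation": [0, 0, 0], "rotation": [0, 0, 0], "fingers": 255},
    {"translation": [0, 0, -0.1], "rotation": [0, 0, 0], "fingers": 255},
    {"translation": [0, 0, -0.2], "rotation": [0, 0, 0], "fingers": 255},
    {"translation": [0, 0, -0.2], "rotation": [0, 0, 0], "fingers": 255},
    {"translation": [0, 0, -0.2], "rotation": [0, 0, 0], "fingers": 255},
    {"translation": [0, 0, 0], "rotation": [0, 0, 0], "fingers": 255}
  ]
}}

```text
time_s: 11.65
tcp_pos: [0.6561, -0.0747, 0.1645]
ee_rot: [-0.0, 3.132, -0.0]
contact_force: [1.8, 0.3, -1.1]
width: 0.049
grip_force: 30.0
```

Emit:
{"name": "carry_out", "arguments": {
  "plan": [
    {"translation": [0.068, -0.171, 0], "rotation": [0, 0, 0], "fingers": 255},
    {"translation": [0.068, -0.171, 0], "rotation": [0, 0, 0], "fingers": 255},
    {"translation": [0.068, -0.171, 0], "rotation": [0, 0, 0], "fingers": 255},
    {"translation": [0.068, -0.171, 0], "rotation": [0, 0, 0], "fingers": 255},
    {"translation": [0.068, -0.171, 0], "rotation": [0, 0, 0], "fingers": 255},
    {"translation": [0.068, -0.171, 0], "rotation": [0, 0, 0], "fingers": 255},
    {"translation": [0, 0, 0], "rotation": [0, 0, 0], "fingers": 255},
    {"translation": [0, 0, 0], "rotation": [0, 0, 0], "fingers": 255}
  ]
}}

```text
time_s: 12.45
tcp_pos: [0.5709, -0.2802, 0.1573]
ee_rot: [-0.002, -3.141, -0.001]
contact_force: [0.7, 1.5, -1.4]
width: 0.0493
grip_force: 30.0
```

Emit:
{"name": "carry_out", "arguments": {
  "plan": [
    {"translation": [0, 0, 0], "rotation": [0, 0, 0], "fingers": 255},
    {"translation": [0, 0, 0], "rotation": [0, 0, 0], "fingers": 255},
    {"translation": [0, 0, 0.05], "rotation": [0, 0, 0], "fingers": 255},
    {"translation": [0, 0, 0.05], "rotation": [0, 0, 0], "fingers": 255},
    {"translation": [0, 0, 0], "rotation": [0, 0, 0], "fingers": 255},
    {"translation": [0, 0, 0], "rotation": [0, 0, 0], "fingers": 255},
    {"translation": [0, 0, 0], "rotation": [0, 0, 0], "fingers": 255},
    {"translation": [0, 0, 0], "rotation": [0, 0, 0], "fingers": 255}
  ]
}}

```text
time_s: 13.25
tcp_pos: [0.5718, -0.2797, 0.1383]
ee_rot: [-0.001, 3.141, -0.0]
contact_force: [1.1, 0.4, -1.0]
width: 0.049
grip_force: 30.0
```

Aligned. I'll lower 52 mm to z≈0.086.

Emit:
{"name": "carry_out", "arguments": {
  "plan": [
    {"translation": [0, 0, 0.05], "rotation": [0, 0, 0], "fingers": 255},
    {"translation": [0, 0, 0.05], "rotation": [0, 0, 0], "fingers": 255},
    {"translation": [0, 0, 0.05], "rotation": [0, 0, 0], "fingers": 255},
    {"translation": [0, 0, 0.05], "rotation": [0, 0, 0], "fingers": 255},
    {"translation": [0, 0, 0.04], "rotation": [0, 0, 0], "fingers": 255},
    {"translation": [0, 0, 0.02], "rotation": [0, 0, 0], "fingers": 255},
    {"translation": [0, 0, 0], "rotation": [0, 0, 0], "fingers": 255},
    {"translation": [0, 0, 0], "rotation": [0, 0, 0], "fingers": 255}
  ]
}}

```text
time_s: 14.05
tcp_pos: [0.5718, -0.2796, 0.0862]
ee_rot: [-0.001, 3.141, -0.0]
contact_force: [0.5, -0.2, -0.2]
width: 0.0491
grip_force: 30.0
```

Emit:
{"name": "carry_out", "arguments": {
  "plan": [
    {"translation": [0, 0, 0], "rotation": [0, 0, 0], "fingers": 0},
    {"translation": [0, 0, 0], "rotation": [0, 0, 0], "fingers": 0},
    {"translation": [0, 0, 0], "rotation": [0, 0, 0], "fingers": 0},
    {"translation": [0, 0, 0], "rotation": [0, 0, 0], "fingers": 0},
    {"translation": [0, 0, 0], "rotation": [0, 0, 0], "fingers": 0},
    {"translation": [0, 0, 0], "rotation": [0, 0, 0], "fingers": 0},
    {"translation": [0, 0, 0], "rotation": [0, 0, 0], "fingers": 0},
    {"translation": [0, 0, 0], "rotation": [0, 0, 0], "fingers": 0}
  ]
}}

```text
time_s: 14.85
tcp_pos: [0.5716, -0.2795, 0.0859]
ee_rot: [-0.001, 3.142, 0.0]
contact_force: [-0.8, 0.3, 0.6]
width: 0.0864
grip_force: 0.0
```

Emit:
{"name": "carry_out", "arguments": {
  "plan": [
    {"translation": [0, 0, -0.1], "rotation": [0, 0, 0], "fingers": 0},
    {"translation": [0, 0, -0.2], "rotation": [0, 0, 0], "fingers": 0},
    {"translation": [0, 0, -0.2], "rotation": [0, 0, 0], "fingers": 0},
    {"translation": [0, 0.2, -0.05], "rotation": [0, 0, 0], "fingers": 0},
    {"translation": [0, 0.2, 0], "rotation": [0, 0, 0], "fingers": 0},
    {"translation": [0, 0.2, 0], "rotation": [0, 0, 0], "fingers": 0},
    {"translation": [0, 0.2, 0], "rotation": [0, 0, 0], "fingers": 0},
    {"translation": [0, 0.2, 0], "rotation": [0, 0, 0], "fingers": 0}
  ]
}}

```text
time_s: 15.65
tcp_pos: [0.5713, -0.0779, 0.1961]
ee_rot: [-0.001, 3.141, 0.0]
contact_force: [0.6, -0.7, 0.7]
width: 0.0874
grip_force: 0.0
```

Emit:
{"name": "carry_out", "arguments": {
  "plan": [
    {"translation": [0, 0, 0], "rotation": [0, 0, 0], "fingers": 0},
    {"translation": [0, 0, 0], "rotation": [0, 0, 0], "fingers": 0},
    {"translation": [0, 0, 0], "rotation": [0, 0, 0], "fingers": 0},
    {"translation": [0, 0, 0], "rotation": [0, 0, 0], "fingers": 0},
    {"translation": [0, 0, 0], "rotation": [0, 0, 0], "fingers": 0},
    {"translation": [0, 0, 0], "rotation": [0, 0, 0], "fingers": 0},
    {"translation": [0, 0, 0], "rotation": [0, 0, 0], "fingers": 0},
    {"translation": [0, 0, 0], "rotation": [0, 0, 0], "fingers": 0}
  ]
}}

```text
time_s: 16.45
tcp_pos: [0.5715, -0.0797, 0.1959]
ee_rot: [0.0, -3.142, -0.0]
contact_force: [-0.7, 0.7, -0.9]
width: 0.0871
grip_force: 0.0
```

```bash
python3 - <<'E'
from h import *
a=arm.read_camera("top");b=arm.read_camera("side")
c=[cv2.resize(i,(400,500),interpolation=cv2.INTER_CUBIC) for i in(a[130:255,320:420],b[210:335,240:340])]
cv2.imwrite("pics/j4.png",np.hstack(c))
for n,im,bx,q in(("top",a,(345,175,400,225),.56),("side",b,(262,243,318,284),.56)):
    m=np.zeros(im.shape[:2],bool); m[bx[1]:bx[3],bx[0]:bx[2]]=1
    for c_,s in blobs((ratio(im)<q)&m,40): print(n,c_,s,onplane(n,c_,.072).round(4))
E
```

```text
side [289.1 268.3] [276 257  27  24 514] [ 0.5697 -0.283   0.072 ]
```

View pics/j4.png

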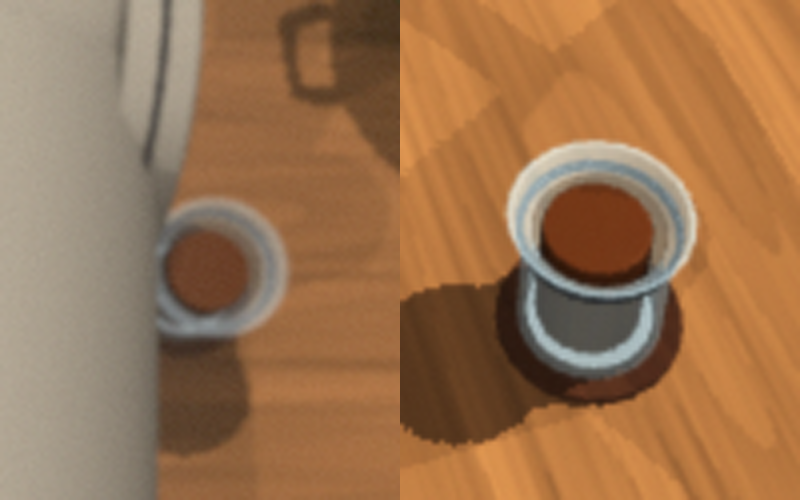

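The top disc lies flat and level at the ring, with its top face at side (289,267) and top (372,197), and the jar is upright. I'll triangulate its height and hand in if it agrees.

```bash
python3 - <<'E'
from h import *
p,e=tri((320+207/4,130+270/4),(240+197/4,210+228/4)); print(p,e)
if abs(p[2]-.072)<.006 and np.hypot(p[0]-.5713,p[1]+.28)<.009: print(arm.close_job())
E
```

```text
[ 0.57191744 -0.27884822  0.06945484] 0.00021964328625836778
the job is handed in; nothing more can be done
None
```

I stacked both thick discs flat in the ringed jar and handed the job in at about 16.5 s; the result wasn't reported. The stack's top measured about 69.5 mm against the 72 mm ring (6 mm allowed), the thin disc was left untouched on the counter, and the jar is standing where it began.

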